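# Gauge two bored blocks on plug pins and sort them

### The arm

A 7-joint arm with a two-finger parallel gripper is mounted at the origin on the work surface. World frame = base frame: x ahead of the robot, y to its left, z up, the work surface at z = 0. Lengths are in mm, angles in degrees, forces in N, time in s.
With the tool pointing down it reaches from about 425 to 825 mm from the base axis. Payload 3.6 kg.
Tool frame: the origin (TCP) lies at the very end of the fingers, on their centre line; the grasp point (between the pads) lies 19 mm behind it; y points along the fingers, z is the direction in which the jaws open and shut, and the axes are right-handed (so a half turn about y gives the same grasp; the last joint's range is limited). The gripper opens to 85 mm and grips with 20 to 120 N. Pads are 22 mm wide; open, the fingers measure 114 mm over their backs; the gripper's body (76 mm by 85 mm) begins 54 mm behind the grasp point. The pads swing forward as they close: fully open they stand 13 mm farther back than shut.
Start: joints at [68.211, 35.231, -0.722, 81.555, 0.464, 63.22, -2.315], TCP at [225.212, -609.707, 231.297] pointing down, gripper open.
Joint ranges: [-178.69, 178.69], [-17.37, 117.87], [-77.05, 75.6], [15.02, 138.74], [-78.02, 258.01], [0.78, 113.62], [-162.83, 162.83]. Speed limits (degrees/s): [159.86, 159.86, 180, 180, 180, 180, 180].

### API

Orientations are given as a 3x3 rotation matrix whose columns are the frame's x, y, z axes.
In Python, from rig import state, snapshot, finish_job gives the robot as it stands.
- The arm moves only by the shell command python3 -m inch 'ROWS' [FORCE]. ROWS is JSON, a list of rows, each a list of 3 entries, a list of its own where there are three numbers: the finger opening in cm, from 0 to 8.54, then the shift along the tool's x, y, z in cm, then the turn, a rotation vector about the tool's x, y, z in degrees. A call has 1 to 12 rows; each row shifts and turns the pose as measured when the row begins, along the tool's axes as they then stand; what a row does not reach is not made up. A row lasts 1/8 s, in which the tool goes at most 62.5 mm and 10.7 degrees, less where a joint would pass 70% of its speed; a pose out of reach is approached as far as the arm can. A call is refused whole if a number of a shift passes 6.25 or a number of a turn 10.7, either way. A call with a gripper value outside its range is refused whole. The fingers move at their own pace and stop on an object; FORCE is the grip in N (left out, the last holds). Time passes only in rows, so rows that do not move let the fingers close. It gives the time, the measured TCP pose, the force and the opening at its end, in the units of the state.
- state(): the state, without advancing time (a new reading comes with each control period).
- snapshot(name): name is "side" or "top" or "wrist"; returns a dict with "pixels" (384x512x3 uint8, red, green, blue), "fx", "fy", "cx", "cy" (pixels), "extrinsics" (4x4, takes a point from world to camera coordinates). Camera axes: x right, y up, looking along -z (the intrinsics and any distortion apply to the point x, -y, -z); pixel columns grow to the right and rows downward; lengths in mm; the calibration is good to about 2 mm. A picture is of the moment at which its call begins. There is no depth.
- finish_job(): hands the job in, once; it reports no verdict.
The state is a dict: "time_s": time; "qpos": joint angles; "joint_vel": joint speeds; "tau": joint torques, N m; "position": TCP position; "eef_rot": TCP orientation; "ft_force": force on the tool from outside, world axes, zero at the start; "ft_torque": the same for the moment, N m; "finger_gap": finger opening in mm.
Only numpy, scipy, OpenCV 4.12 (cv2) and the standard library are available. Lean on these libraries where they do the work, as an engineer would, in place of code of your own. Each camera call takes 0.05 s, during which the arm holds its last target. There are 200 camera calls.

### The job

Push both black blocks along their lanes onto the gauge pins as far as each will go without forcing it, and leave both there until both are tested. Then take them off: set the one that went fully home against the end wall gently down, flat and upright, in the shallow white tray, and the one that stopped short likewise in the deeper cardboard carton. Leave the two black cups alone.

Things in the scene. Friction and masses are not known exactly. Their poses are not given: they have to be found in the camera images.
- gauge: fixed aluminium two-lane gauge: plate 12 thick, 192 wide, from x = -115 to +90; origin at bench level, z up. End wall at the +x end: 62 high over the bench, inner face x = +70. Lanes along x at y = +58 (left) and -58 (right), 51 wide between rails 8 thick, tops 24 over the bench. One steel pin per lane points from the wall to -x. Blocks are pushed to +x
- home_left (a point): left lane, on the plate's top (12 over the bench): where a block's origin lies when it is fully home against the end wall; axes as the gauge. A block with the small bore stops 37 short of it
- home_right (a point): the same for the right lane
- tip_left (a point): tip of the left pin, on its axis, 40 over the bench (28 over the plate), 55 from the end wall. From the wall the pin is 28 in diameter for 37, then a nose of 20 in diameter for 18
- tip_right (a point): the same for the right pin
- block_a: black anodised block, 80 long (x) x 48 wide (y) x 56 high (z), about 0.4 kg, round bore along x, its axis 28 above the underside. Origin: centre of underside. block_a and block_b look alike; one bore passes the pin's full diameter, the other only its thin nose: the gauge shows which. At the start each lies in one lane (either in either), up to 25 mm short of the pin's tip, x along the lane
- block_b: black anodised block, 80 long (x) x 48 wide (y) x 56 high (z), about 0.4 kg, round bore along x, its axis 28 above the underside. Origin: centre of underside. block_a and block_b look alike; one bore passes the pin's full diameter, the other only its thin nose: the gauge shows which. At the start each lies in one lane (either in either), up to 25 mm short of the pin's tip, x along the lane
- tray: shallow open white plastic tray, 130 x 200, 35 high. Origin: centre of its underside; x along the 130 side, y along the 200 side; floor and walls 4 thick. Fixed, left or right of the gauge
- carton: open cardboard carton, 130 x 200, 75 high. Origin: centre of its underside; x along the 130 side, y along the 200 side; floor and walls 4 thick. Fixed, left or right of the gauge
- cup_1: bystander: open black cup, 68 diameter, 62 high, standing on the bench; origin at the centre of its underside
- cup_2: bystander: a second cup like cup_1
Things that resemble listed ones, but are neither listed nor needed, are in the scene too. What is shaped like the block_a but blue or green is not meant. What is shaped like the block_b but orange is not meant.

How it is judged:
By the outcome, as a careful person would: the job done as asked, in the order asked, and still so for the second after the job is handed in, with the robot touching nothing.
It also fails if it takes over 72 s, if anything falls off the work surface, if the arm or the gripper's body presses on something with over 40 N, if the wrist force passes 120 N, or if a joint passes its speed limit or range.

## Working session

There is one attempt and no reset: what is moved stays moved. The work goes in short steps, Python scripts to look and compute and a shell command to move; the robot and the scene stay as the last step left them, time stands still between calls to the robot, and variables do not carry over. Pictures are saved under pics/ and viewed, about 8 in all and at most 12, crops included, and the job is handed in when it is done.

```bash
mkdir -p pics; ls
python3 - <<'E'
from rig import state,snapshot
import cv2,numpy as np
s=state()
print(s['time_s'],s['position'],np.round(s['eef_rot'],3).tolist(),s['ft_force'],s['finger_gap'])
for n in('top','side'):
    d=snapshot(n); cv2.imwrite(f'pics/{n}0.png',cv2.cvtColor(d['pixels'],cv2.COLOR_RGB2BGR)); np.savez(f'{n}0.npz',**d)
    print(n,d['fx'],d['fy'],d['cx'],d['cy'],np.round(d['extrinsics'],4).tolist(),[k for k in d])
a=cv2.imread('pics/top0.png');b=cv2.imread('pics/side0.png')
E
```

```text
pics
0.0 [ 224.98217083 -608.99518097  230.11160317] [[-0.938, -0.001, 0.347], [-0.347, 0.002, -0.938], [0.0, -1.0, -0.003]] [ 0.21926055 -0.37406007  0.07576287] 85.58583613297164
top 347.5170051101933 347.5170051101933 254.82733019089062 195.7401831552674 [[0.0829, -0.9965, -0.0039, -31.4126], [0.9763, 0.0804, 0.2009, -574.4469], [-0.1998, -0.0205, 0.9796, -744.1727], [0.0, 0.0, 0.0, 1.0]] ['pixels', 'fx', 'fy', 'cx', 'cy', 'extrinsics']
side 357.2774779972801 357.2774779972801 256.4134114446306 192.4857273377106 [[0.9361, -0.3515, -0.0103, -547.6726], [0.2409, 0.6194, 0.7472, -198.7187], [-0.2563, -0.702, 0.6645, -908.2169], [0.0, 0.0, 0.0, 1.0]] ['pixels', 'fx', 'fy', 'cx', 'cy', 'extrinsics']
```

View pics/top0.png

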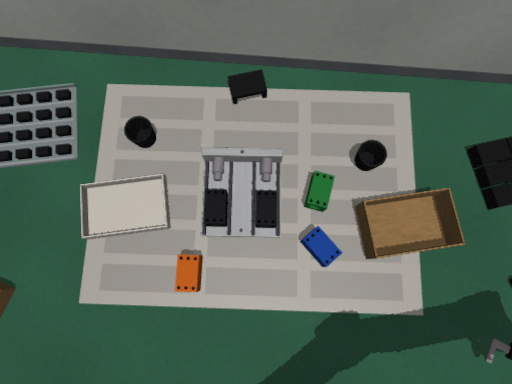

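View pics/side0.png

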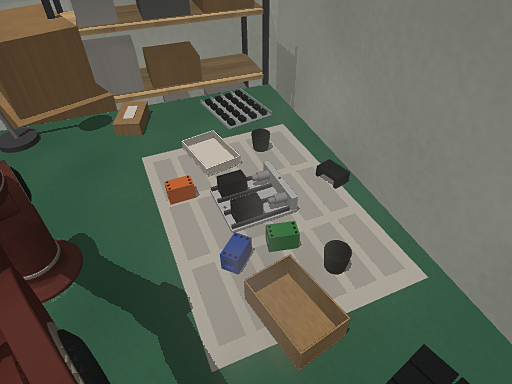

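The top view shows the gauge at about (242,193), with its wall at row 155. The blocks are at (216,207) and (267,208), the tray at (124,206), the carton at (408,222) and the cups at (140,131) and (371,155). Next I'll measure corners.

```bash
cat > h.py <<'E'
import numpy as np,cv2
from rig import state,snapshot
def ray(d,px,z):
    E=np.array(d['extrinsics']);R,t=E[:3,:3],E[:3,3];c=-R.T@t
    v=R.T@np.array([(px[0]-d['cx'])/d['fx'],-(px[1]-d['cy'])/d['fy'],-1]);return c+v*(z-c[2])/v[2]
def proj(d,p):
    E=np.array(d['extrinsics']);q=E[:3,:3]@np.asarray(p)+E[:3,3]
    return np.array([d['cx']+d['fx']*q[0]/-q[2],d['cy']+d['fy']*q[1]/q[2]])
E
python3 - <<'E'
from h import *
d=dict(np.load('top0.npz'))
im=cv2.cvtColor(d['pixels'],cv2.COLOR_RGB2BGR)
cv2.imwrite('pics/crop1.png',cv2.resize(im[140:245,190:295],None,fx=5.6,fy=5.6,interpolation=cv2.INTER_CUBIC))
hsv=cv2.cvtColor(im,cv2.COLOR_BGR2HSV)
# blocks: black inside gauge
m=((hsv[...,2]<60)*255).astype(np.uint8)
g=np.zeros_like(m); g[180:232,200:285]=m[180:232,200:285]
for c in cv2.findContours(g,0,2)[0]:
    if cv2.contourArea(c)>200:
        r=cv2.minAreaRect(c);print('blk',r,[ray(d,p,68).round(1).tolist() for p in cv2.boxPoints(r)],ray(d,r[0],68).round(1))
# tray & carton
def rep(m,lo,name,z):
    c=max(cv2.findContours(m,0,2)[0],key=cv2.contourArea);r=cv2.minAreaRect(c)
    P=np.array([ray(d,p,z) for p in cv2.boxPoints(r)])
    print(name,np.round(r[0],1),r[1:],'z',z,P.round(0)[:,:2].tolist(),P.mean(0).round(1),[round(np.linalg.norm(P[i]-P[i-1])) for i in(0,1)])
gr=((hsv[...,0]>50)&(hsv[...,0]<90)&(hsv[...,1]>80))
b=((hsv[...,0]>8)&(hsv[...,0]<25)&(hsv[...,1]>90)&(hsv[...,2]>40)).astype(np.uint8)*255
b[:,:340]=0;b[:180]=0;b[265:]=0
rep(b,0,'carton',75)
E
```

```text
blk ((265.0, 208.0), (24.0, 38.0), 0.0) [[501.5, 14.0, 68.0], [588.4, 21.4, 68.0], [592.9, -33.4, 68.0], [506.0, -39.5, 68.0]] [546.7  -9.4  68. ]
blk ((216.1674346923828, 205.98416137695312), (24.68631362915039, 51.03740692138672), 2.726311206817627) [[483.6, 125.5, 68.0], [600.8, 133.2, 68.0], [602.7, 76.3, 68.0], [485.5, 70.3, 68.0]] [542.3 101.3  68. ]
carton [409.1 222.8] ((58.60893630981445, 102.34414672851562), 81.17961883544922) z 75 [[576.0, -208.0], [631.0, -435.0], [502.0, -450.0], [450.0, -231.0]] [ 539.8 -331.    75. ] [129, 234]
```

View pics/crop1.png

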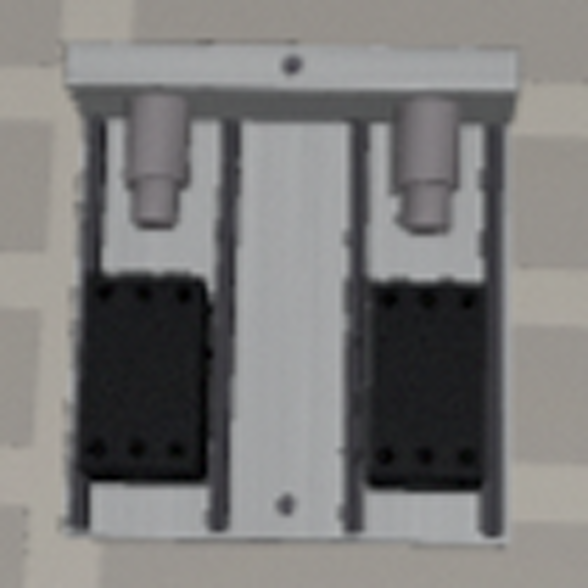

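The crop shows the wall's top front edge from (68,88) to (515,97). The left block's top spans (88,275) to (203,480) and the right block's (370,282) to (485,487). Both clear the pin tips at (153,225) and (427,230).

Run:
```python
from h import *
d=dict(np.load('top0.npz')); s=dict(np.load('side0.npz'))
f=lambda p,z: ray(d,(190+(p[0]+.5)/5.6-.5,140+(p[1]+.5)/5.6-.5),z)[:2].round(1)
for n,P,z in [('wall front',[(68,88),(515,97)],62),('wall back',[(68,44),(517,51)],62),('wallhole',[(292,65)],62),('platehole',[(286,505)],12),('plate front',[(65,530),(505,543)],12),
 ('L',[(88,275),(207,280),(203,480),(82,472)],68),('R',[(372,282),(483,284),(485,487),(367,487)],68),('tips',[(153,227),(427,232)],40),('railtops L outer',[(78,525),(97,122)],24),('rail R outer',[(492,530),(492,122)],24)]:
    Q=np.array([f(p,z) for p in P]);print(n,Q.tolist(),Q.mean(0).round(1))
hsv=cv2.cvtColor(d['pixels'],cv2.COLOR_RGB2HSV)
gx=((hsv[...,0]>50)&(hsv[...,0]<90)&(hsv[...,1]>80))
im=cv2.cvtColor(d['pixels'],cv2.COLOR_RGB2BGR)
a=cv2.resize(im[165:250,72:177],None,fx=3.8,fy=3.8,interpolation=cv2.INTER_CUBIC)
b=cv2.resize(im[180:265,352:470],None,fx=3.3,fy=3.3,interpolation=cv2.INTER_CUBIC)
H=max(a.shape[0],b.shape[0]);a,b=[cv2.copyMakeBorder(q,0,H-q.shape[0],0,0,0) for q in(a,b)]
cv2.imwrite('pics/crop2.png',np.hstack([a,b]));print(a.shape,b.shape)
```

```text
wall front [[660.9, 148.7], [672.3, -38.9]] [666.6  54.9]
wall back [[680.3, 150.9], [692.6, -38.4]] [686.4  56.2]
wallhole [[678.7, 55.7]] [678.7  55.7]
platehole [[498.7, 44.0]] [498.7  44. ]
plate front [[480.3, 137.1], [490.3, -50.5]] [485.3  43.3]
L [[580.2, 130.3], [582.1, 81.6], [500.3, 75.0], [499.5, 123.7]] [540.5 102.6]
R [[586.8, 14.3], [589.7, -31.0], [506.8, -37.6], [502.9, 9.4]] [546.6 -11.2]
tips [[609.3, 109.8], [616.6, -6.7]] [613.   51.6]
railtops L outer [[481.9, 129.9], [658.4, 141.5]] [570.2 135.7]
rail R outer [[494.2, -44.0], [672.6, -31.5]] [583.4 -37.8]
(323, 399, 3) (323, 389, 3)
```

View pics/crop2.png

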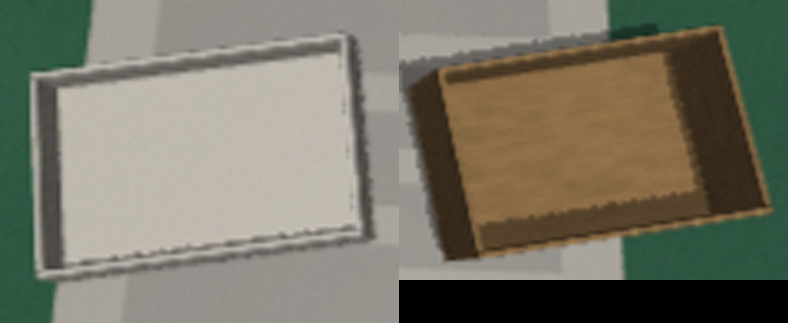

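```bash
cat >> h.py <<'E'
YAW=np.radians(3.7);u=np.array([np.cos(YAW),np.sin(YAW),0]);v=np.array([-u[1],u[0],0]);G=np.array([597.5,50.5,0])
def gp(x,y,z):return G+x*u+y*v+[0,0,z]
def need(p,jaw=None):
    s=state();R=np.array(s['eef_rot']);dp=R.T@(np.asarray(p)-s['position'])/10
    print('t',round(s['time_s'],2),'pos',np.round(s['position'],1),'shift cm',dp.round(2),'F',np.round(s['ft_force'],1),'gap',round(s['finger_gap'],1))
    from scipy.spatial.transform import Rotation as Ro
    if jaw is not None:
        a=R[:,2];j=np.array([np.cos(np.radians(jaw)),np.sin(np.radians(jaw)),0]); j=j if j@a>0 else -j
        T=np.column_stack([np.cross([0,0,-1],j),[0,0,-1],j]);print('rot',Ro.from_matrix(R.T@T).as_rotvec(degrees=True).round(2))
E
python3 - <<'E'
from h import *
d=dict(np.load('top0.npz'))
for n,P,o,sc,z in [('tray',[(33,75),(348,37),(370,237),(40,277)],(72,165),3.8,35),('carton',[(39,72),(324,28),(373,212),(81,258)],(352,180),3.3,75)]:
    Q=np.array([ray(d,(o[0]+(p[0]+.5)/sc-.5,o[1]+(p[1]+.5)/sc-.5),z)[:2] for p in P])
    e=lambda i,j:(np.linalg.norm(Q[i]-Q[j]).round(1),np.degrees(np.arctan2(*(Q[i]-Q[j])[::-1])).round(1))
    print(n,Q.round(1).tolist(),Q.mean(0).round(1),'long',e(0,1),e(3,2),'short',e(0,3),e(1,2))
need(gp(-118,-58,150),-86.3)
E
```

```text
tray [[573.2, 436.0], [614.1, 241.0], [489.1, 210.2], [448.1, 408.4]] [531.1 323.9] long (np.float64(199.2), np.float64(101.8)) (np.float64(202.3), np.float64(101.7)) short (np.float64(128.2), np.float64(12.4)) (np.float64(128.8), np.float64(13.8))
carton [[578.6, -228.9], [625.4, -422.9], [502.0, -451.7], [455.8, -259.0]] [ 540.5 -340.6] long (np.float64(199.6), np.float64(103.6)) (np.float64(198.1), np.float64(103.5)) short (np.float64(126.4), np.float64(13.8)) (np.float64(126.7), np.float64(13.1))
t 0.1 pos [ 225.  -609.1  230.2] shift cm [-44.84   8.13 -46.75] F [1.4 0.1 0.6] gap 85.3
rot [ 0.13 16.58  0.02]
```

```bash
python3 -m inch '[[1,[-3,0,-3],[0,8.3,0]],[1,[-3,0,-3],[0,8.3,0]],[1,[0,0,0],[0,0,0]]]' 40; python3 -c "
from h import *
need(gp(-120,-58,150),-86.3)"
```

```text
time_s: 0.48
position: [266.3, -532.4, 227.9]
eef_rot: [[-0.999, -0.002, 0.054], [-0.054, 0.006, -0.999], [0.002, -1.0, -0.006]]
ft_force: [-0.6, 0.2, 0.7]
finger_gap: 32.4
t 0.47 pos [ 266.3 -532.4  227.9] shift cm [-24.28   8.07 -50.45] F [-0.6  0.2  0.7] gap 32.4
rot [ 0.36 -0.63  0.1 ]
```

```bash
python3 -m inch '[[1,[-2.4,0.4,-5],[0,-0.6,0]],[1,[-2.4,0.4,-5],[0,0,0]],[1,[-2.4,0.4,-5],[0,0,0]],[1,[-2.4,0.4,-5],[0,0,0]],[1,[-2.4,0.4,-5],[0,0,0]],[1,[-2.4,0.4,-5],[0,0,0]],[1,[-2.4,0.4,-5],[0,0,0]],[1,[-2.4,0.8,-5],[0,0,0]],[1,[-2.4,0.8,-5],[0,0,0]],[1,[-2.4,0.8,-5],[0,0,0]],[1,[0,0,0],[0,0,0]]]'; python3 -c "
from h import *
need(gp(-120,-58,35),-86.3)"
```

```text
time_s: 1.85
position: [481.7, -15.2, 172.2]
eef_rot: [[-0.998, -0.0, 0.058], [-0.058, -0.004, -0.998], [0.0, -1.0, 0.004]]
ft_force: [0.3, -0.2, 0.3]
finger_gap: 10.0
t 1.85 pos [481.7 -15.2 172.2] shift cm [ 0.02 13.72 -0.06] F [ 0.3 -0.2  0.3] gap 10.0
rot [-0.21 -0.35  0.03]
```

```bash
python3 -m inch '[[1,[0,4.6,0],[0,-0.4,0]],[1,[0,4.6,0],[0,0,0]],[1,[0,4.4,0],[0,0,0]],[1,[0,0,0],[0,0,0]]]'; python3 -c "
from h import *
need(gp(-120,-58,35),-86.3)
d=snapshot('wrist');cv2.imwrite('pics/w1.png',cv2.cvtColor(d['pixels'],cv2.COLOR_RGB2BGR))"
```

```text
time_s: 2.35
position: [485.3, -22.2, 33.6]
eef_rot: [[-0.998, 0.005, 0.062], [-0.063, -0.008, -0.998], [-0.005, -1.0, 0.009]]
ft_force: [-0.0, -0.5, 0.2]
finger_gap: 10.0
t 2.35 pos [485.3 -22.2  33.6] shift cm [ 0.33 -0.14 -0.73] F [-0.  -0.5  0.2] gap 10.0
rot [-0.5  -0.12 -0.26]
```

View pics/w1.png

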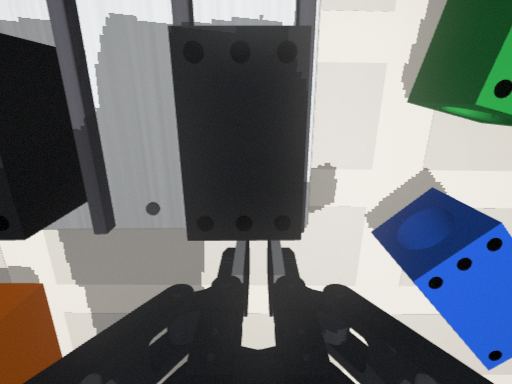

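The wrist view shows the closed fingers just behind the right block and clear of it. They sit about 7 mm to the right of its centre (258 vs 245 px), so I'll centre them and then push.

```bash
cat >> h.py <<'E'
def gst():
    s=state();p=np.array(s['position'])-G;F=np.array(s['ft_force']);R=np.array(s['eef_rot'])
    print('t',round(s['time_s'],2),'gauge xyz',np.round([p@u,p@v,p[2]],1),'F gauge',np.round([F@u,F@v,F[2]],1),'gap',round(s['finger_gap'],1))
E
python3 -m inch '[[1,[0,-0.1,-0.7],[-0.5,0,0]],[1,[-1,0,0],[0,0,0]],[1,[-1,0,0],[0,0,0]],[1,[-1,0,0],[0,0,0]],[1,[0,0,0],[0,0,0]]]';python3 -c "from h import *
gst()"
```

```text
time_s: 3.02
position: [521.7, -14.1, 42.3]
eef_rot: [[-0.998, 0.018, 0.061], [-0.061, 0.0, -0.998], [-0.018, -1.0, 0.001]]
ft_force: [-0.0, -0.4, -0.1]
finger_gap: 9.9
t 3.02 gauge xyz [-79.8 -59.6  42.3] F gauge [-0.  -0.4 -0.1] gap 9.9
```

```bash
python3 -m inch '[[1,[-0.4,0.3,-0.1],[0,0,0]],[1,[-0.4,0.3,0],[0,0,0.5]],[1,[0,0,0],[0,0,0]]]';python3 -c "from h import *
gst()
d=snapshot('wrist');cv2.imwrite('pics/w2.png',cv2.cvtColor(d['pixels'],cv2.COLOR_RGB2BGR))"
```

```text
time_s: 3.4
position: [528.4, -12.7, 35.8]
eef_rot: [[-0.998, 0.024, 0.061], [-0.061, 0.0, -0.998], [-0.024, -1.0, 0.001]]
ft_force: [-0.8, -0.4, -0.5]
finger_gap: 9.9
t 3.4 gauge xyz [-73.1 -58.7  35.8] F gauge [-0.8 -0.4 -0.5] gap 9.9
```

View pics/w2.png

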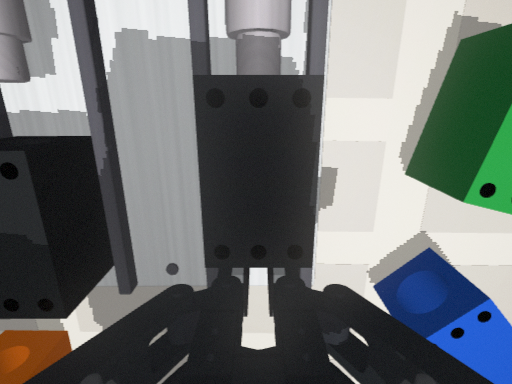

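The block follows the fingers and its front is now at the pin's nose (258,60). I'll keep pushing in small rows and watch the force.

```bash
for i in 1; do python3 -m inch '[[1,[-0.4,0,0],[0,0,-0.7]],[1,[-0.4,0,0],[0,0,-0.7]]]' | grep force;python3 -c "from h import *
gst()"; done; python3 -m inch '[[1,[-0.3,0,0],[0,0,0]],[1,[-0.3,0,0],[0,0,0]]]' | grep force;python3 -c "from h import *
gst()"
```

```text
ft_force: [-2.5, -0.4, 1.9]
t 3.7 gauge xyz [-66.5 -58.6  35.9] F gauge [-2.6 -0.3  1.9] gap 10.1
ft_force: [-3.4, -0.4, 1.9]
t 3.95 gauge xyz [-59.8 -58.6  35.9] F gauge [-3.4 -0.2  1.9] gap 9.9
```

```bash
python3 -m inch '[[1,[-0.25,0,0],[0,0,0]],[1,[-0.25,0,0],[0,0,0]]]' | grep force;python3 -c "from h import *
gst()"; python3 -m inch '[[1,[-0.25,0,0],[0,0,0]],[1,[-0.25,0,0],[0,0,0]]]' | grep force;python3 -c "from h import *
gst()"
```

```text
ft_force: [-2.4, -0.4, 1.3]
t 4.2 gauge xyz [-54.7 -58.7  35.9] F gauge [-2.4 -0.3  1.3] gap 9.8
ft_force: [-3.9, -0.2, 1.6]
t 4.45 gauge xyz [-49.5 -58.7  35.9] F gauge [-3.9  0.   1.6] gap 9.7
```

```bash
python3 -m inch '[[1,[-0.25,0,0],[0,0,0]],[1,[-0.25,0,0],[0,0,0]],[1,[-0.25,0,0],[0,0,0]]]' | grep force;python3 -c "from h import *
gst()"; python3 -m inch '[[1,[-0.25,0,0],[0,0,0]],[1,[-0.25,0,0],[0,0,0]]]' | grep force;python3 -c "from h import *
gst()"
```

```text
ft_force: [-2.8, 0.3, 1.7]
t 4.83 gauge xyz [-41.6 -58.7  35.9] F gauge [-2.8  0.5  1.7] gap 10.1
ft_force: [-2.6, -0.5, 2.8]
t 5.08 gauge xyz [-36.2 -58.7  35.9] F gauge [-2.6 -0.3  2.8] gap 10.1
```

```bash
python3 -m inch '[[1,[-0.3,0,0],[0,0,0]],[1,[-0.3,0,0],[0,0,0]]]' | grep force;python3 -c "from h import *
gst()"; python3 -m inch '[[1,[-0.25,0,0],[0,0,0]],[1,[-0.2,0,0],[0,0,0]]]' | grep force;python3 -c "from h import *
gst()"; python3 -m inch '[[1,[-0.2,0,0],[0,0,0]],[1,[-0.2,0,0],[0,0,0]]]' | grep force;python3 -c "from h import *
gst()"
```

```text
ft_force: [-2.8, -0.1, 2.4]
t 5.33 gauge xyz [-29.8 -58.8  35.8] F gauge [-2.8  0.   2.4] gap 10.0
ft_force: [-2.7, 0.3, 1.7]
t 5.58 gauge xyz [-24.8 -58.8  35.8] F gauge [-2.7  0.5  1.7] gap 10.3
ft_force: [-2.8, 1.9, 2.4]
t 5.83 gauge xyz [-20.6 -58.8  35.8] F gauge [-2.6  2.   2.4] gap 10.0
```

```bash
python3 -m inch '[[1,[-0.15,0,0],[0,0,0]],[1,[-0.15,0,0],[0,0,0]]]' | grep force;python3 -c "from h import *
gst()"; python3 -m inch '[[1,[-0.15,0,0],[0,0,0]]]' | grep force;python3 -c "from h import *
gst()"
```

```text
ft_force: [-5.8, -0.3, 4.0]
t 6.08 gauge xyz [-18.7 -58.8  35.5] F gauge [-5.8  0.   4. ] gap 10.2
ft_force: [-6.1, 0.5, 4.4]
t 6.2 gauge xyz [-18.8 -58.8  35.4] F gauge [-6.1  0.9  4.4] gap 9.8
```

```bash
python3 -m inch '[[1,[-0.3,0,0],[0,0,0]],[1,[-0.1,0,0],[0,0,0]]]' | grep force;python3 -c "from h import *
gst()"; python3 -m inch '[[1,[1.5,0,0],[0,0,0]],[1,[2,-3,0],[0,0,0]],[1,[3,-5,0],[0,0,0]],[1,[4,-2,-4],[0,0,0]],[1,[0,0,0],[0,0,0]]]' | grep force;python3 -c "from h import *
gst();need(gp(-120,58,120),-86.3)"
```

```text
ft_force: [-2.3, -0.0, 1.7]
t 6.45 gauge xyz [-19.1 -58.9  34.8] F gauge [-2.3  0.1  1.7] gap 9.7
ft_force: [0.2, 0.6, 0.0]
t 7.08 gauge xyz [-114.2  -16.9  140. ] F gauge [0.2 0.6 0. ] gap 9.8
t 7.08 pos [484.7  26.3 140. ] shift cm [ 0.61  2.01 -7.48] F [0.2 0.6 0. ] gap 9.8
rot [ 0.05 -0.22 -0.03]
```

```bash
python3 -m inch '[[1,[0.5,0,-3.7],[0,0,0]],[1,[0.5,0,-3.7],[0,0,0]],[1,[0,0,0],[0,0,0]],[1,[0,4.2,0],[0,0,0]],[1,[0,3.4,0],[0,0,0]],[1,[0,0,0],[0,0,0]]]'|grep force; python3 -c "
from h import *
need(gp(-120,58,35),-86.3);gst()"
```

```text
ft_force: [0.4, 0.9, 0.2]
t 7.83 pos [486.  100.1  64.4] shift cm [ 1.28  2.91 -0.12] F [0.4 0.9 0.2] gap 10.4
rot [ 0.1  -0.51 -1.64]
t 7.83 gauge xyz [-108.    56.7   64.4] F gauge [0.5 0.9 0.2] gap 10.4
```

```bash
python3 -m inch '[[1,[1.3,0,0],[0,-0.5,-1.6]],[1,[0.3,1.5,-0.1],[0,0,0]],[1,[0.2,1.3,0],[0,0,0]],[1,[0,0,0],[0,0,0]]]'|grep force; python3 -c "
from h import *
need(gp(-120,58,35),-86.3);gst()"
```

```text
ft_force: [-0.4, 0.6, 0.3]
t 8.32 pos [470.8  98.5  39.1] shift cm [-0.33  0.41 -0.19] F [-0.4  0.6  0.3] gap 9.6
rot [ 0.12 -0.14 -0.38]
t 8.32 gauge xyz [-123.4   56.1   39.1] F gauge [-0.3  0.7  0.3] gap 9.6
```

```bash
python3 -m inch '[[1,[-1,0.2,-0.2],[0,0,0]],[1,[-1,0.1,0],[0,0,0]],[1,[-0.8,0,0],[0,0,0]],[1,[-0.5,0,0],[0,0,0]],[1,[0,0,0],[0,0,0]]]'|grep force; python3 -c "
from h import *
gst()"
```

```text
ft_force: [-1.5, -1.0, -0.5]
t 8.95 gauge xyz [-89.1  58.1  37.2] F gauge [-1.6 -0.9 -0.5] gap 10.1
```

```bash
python3 -m inch '[[1,[-0.3,0,0],[0,0,0]],[1,[-0.3,0,0],[0,0,0]]]'|grep force; python3 -c "
from h import *
gst()"
```

```text
ft_force: [-3.7, 0.3, 2.6]
t 9.2 gauge xyz [-85.2  57.9  37.1] F gauge [-3.7  0.5  2.6] gap 9.9
```

```bash
python3 -m inch '[[1,[-0.3,0,0],[0,0,0]],[1,[-0.3,0,0],[0,0,0]]]'|grep force; python3 -c "
from h import *
gst()"; python3 -m inch '[[1,[-0.25,0,0],[0,0,0]],[1,[-0.25,0,0],[0,0,0]]]'|grep force; python3 -c "
from h import *
gst()";python3 -m inch '[[1,[-0.25,0,0],[0,0,0]],[1,[-0.25,0,0],[0,0,0]]]'|grep force; python3 -c "
from h import *
gst()"
```

```text
ft_force: [-3.3, 0.8, 2.7]
t 9.45 gauge xyz [-79.6  57.9  37.1] F gauge [-3.3  1.   2.7] gap 10.3
ft_force: [-3.6, -0.4, 1.5]
t 9.7 gauge xyz [-74.2  57.8  37.1] F gauge [-3.6 -0.2  1.5] gap 10.0
ft_force: [-4.1, -0.3, 2.9]
t 9.95 gauge xyz [-68.9  57.8  37.1] F gauge [-4.1 -0.1  2.9] gap 9.6
```

```bash
for i in 1; do python3 -m inch '[[1,[-0.25,0,0],[0,0,0]],[1,[-0.25,0,0],[0,0,0]]]'|grep force; python3 -c "
from h import *
gst()"; done; python3 -m inch '[[1,[-0.2,0,0],[0,0,0]],[1,[-0.2,0,0],[0,0,0]]]'|grep force; python3 -c "
from h import *
gst()";python3 -m inch '[[1,[-0.2,0,0],[0,0,0]],[1,[-0.15,0,0],[0,0,0]]]'|grep force; python3 -c "
from h import *
gst()"
```

```text
ft_force: [-4.9, -0.5, 2.6]
t 10.2 gauge xyz [-63.6  57.8  37.1] F gauge [-4.9 -0.2  2.6] gap 9.7
ft_force: [-4.7, 0.2, 3.2]
t 10.45 gauge xyz [-59.3  57.8  37.1] F gauge [-4.7  0.5  3.2] gap 10.0
ft_force: [-3.7, -0.1, 2.6]
t 10.7 gauge xyz [-55.5  57.8  37.1] F gauge [-3.7  0.1  2.6] gap 10.0
```

```bash
python3 -m inch '[[1,[-0.2,0,0],[0,0,0]],[1,[-0.15,0,0],[0,0,0]]]'|grep force; python3 -c "
from h import *
gst()";python3 -m inch '[[1,[-0.25,0,0],[0,0,0]]]'|grep force; python3 -c "
from h import *
gst()"
```

```text
ft_force: [-5.3, -0.1, 4.3]
t 10.95 gauge xyz [-55.7  57.7  36.7] F gauge [-5.3  0.2  4.3] gap 9.8
ft_force: [-9.1, -0.8, 5.7]
t 11.07 gauge xyz [-55.9  57.7  36.4] F gauge [-9.2 -0.2  5.7] gap 10.0
```

The left block stopped at TCP gauge x = -55.8, against -56 predicted for the short stop. The right one went to -18.9, about 37 further. I'll back off and check in a picture.

```bash
python3 -m inch '[[1,[1.5,0,0],[0,0,0]],[1,[1.5,-1,0],[0,0,0]],[6.5,[1.5,-5,0],[0,0,0]],[6.5,[0,-5.5,0],[0,0,0]],[6.5,[0,0,0],[0,0,0]]]' 40|grep force; python3 -c "
from h import *
gst();need(gp(-7,58,110),-86.3)
d=snapshot('top');im=cv2.cvtColor(d['pixels'],cv2.COLOR_RGB2BGR)
cv2.imwrite('pics/t2.png',cv2.resize(im[120:250,160:320],None,fx=4,fy=4,interpolation=cv2.INTER_CUBIC))"
```

```text
ft_force: [0.5, -0.3, 0.6]
t 11.7 gauge xyz [-93.   58.2 157.7] F gauge [ 0.5 -0.4  0.6] gap 63.7
t 11.7 pos [500.9 102.6 157.7] shift cm [-8.59  4.81  0.02] F [ 0.5 -0.3  0.6] gap 63.7
rot [ 0.13 -0.11 -0.2 ]
```

View pics/t2.png

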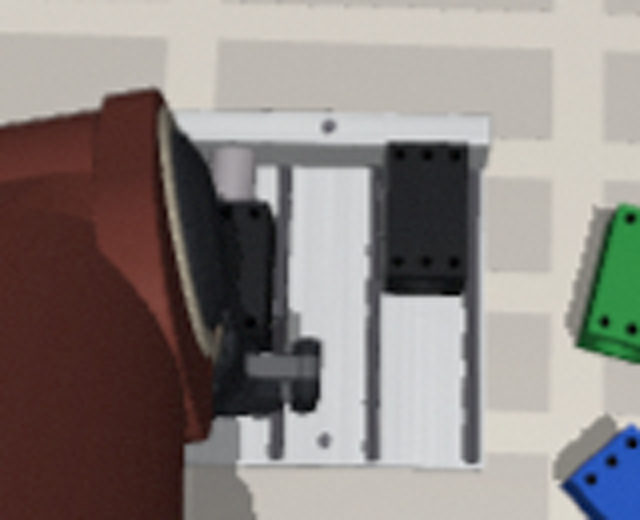

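Confirmed: the right block sits flush at the wall (427,150), while the left one has stopped short with the thick pin section still visible (235,175). I'll take the left one to the carton first.

```bash
python3 -m inch '[[6.5,[-4.3,0,0],[0,0,0]],[6.5,[-4.3,0,0],[0,0,0]],[6.5,[0,0,0],[0,0,0]],[6.5,[0,3,0],[0,0,0]],[6.5,[0,0,0],[0,0,0]]]'|grep force; python3 -c "
from h import *
gst();need(gp(-7,58,31),-86.3)"
```

```text
ft_force: [-0.7, -0.6, 1.0]
t 12.38 gauge xyz [-10.1  57.3 120.8] F gauge [-0.7 -0.5  1. ] gap 65.1
t 12.38 pos [583.7 107.  120.8] shift cm [-0.37  8.98 -0.07] F [-0.7 -0.6  1. ] gap 65.1
rot [ 0.02 -0.09  0.39]
```

```bash
python3 -m inch '[[6.5,[-0.3,3,0],[0,0,0.4]],[6.5,[0,2.5,0],[0,0,0]],[6.5,[0,1.5,0],[0,0,0]],[6.5,[0,0,0],[0,0,0]]]'|grep force; python3 -c "
from h import *
gst();need(gp(-7,58,31),-86.3)"
```

```text
ft_force: [0.5, 0.4, -0.7]
t 12.88 gauge xyz [-6.9 57.9 51.9] F gauge [ 0.5  0.4 -0.7] gap 65.2
t 12.88 pos [586.9 107.9  51.9] shift cm [ 0.02  2.09 -0.  ] F [ 0.5  0.4 -0.7] gap 65.2
rot [ 0.06 -0.06 -0.23]
```

```bash
python3 -m inch '[[6.5,[0,1,0],[0,0,0]],[6.5,[0,0.8,0],[0,0,0]],[6.5,[0,0.1,0],[0,0,-0.2]],[6.5,[0,0,0],[0,0,0]],[4,[0,0,0],[0,0,0]],[4,[0,0,0],[0,0,0]],[4,[0,0,0],[0,0,0]]]' 45; python3 -c "
from h import *
gst();need(gp(-7,58,31),-86.3)"
```

```text
time_s: 13.75
position: [588.9, 107.8, 34.7]
eef_rot: [[-0.998, 0.005, 0.063], [-0.063, 0.001, -0.998], [-0.005, -1.0, -0.001]]
ft_force: [0.1, -0.8, -0.4]
finger_gap: 47.4
t 13.75 gauge xyz [-4.9 57.7 34.7] F gauge [ 0.1 -0.8 -0.4] gap 47.4
t 13.75 pos [588.9 107.8  34.7] shift cm [ 0.21  0.37 -0.03] F [ 0.1 -0.8 -0.4] gap 47.4
rot [ 0.06 -0.07 -0.31]
```

```bash
python3 -m inch '[[4,[0.5,0,0],[0,0,0]],[4,[0.7,0,0],[0,0,0]]]'|grep force; python3 -c "
from h import *
gst()";python3 -m inch '[[4,[0.7,0,0],[0,0,0]],[4,[0.7,0,0],[0,0,0]],[4,[0.7,0,0],[0,0,0]],[4,[0,0,0],[0,0,0]]]'|grep force; python3 -c "
from h import *
gst();need(gp(-45,58,150),-86.3)"
```

```text
ft_force: [2.2, 0.3, -1.3]
t 14.0 gauge xyz [-15.6  57.8  34.8] F gauge [ 2.2  0.1 -1.3] gap 47.3
ft_force: [0.6, -0.5, -0.4]
t 14.5 gauge xyz [-39.4  58.   34.7] F gauge [ 0.5 -0.6 -0.4] gap 47.5
t 14.5 pos [554.5 105.9  34.7] shift cm [ 4.700e-01 -1.154e+01 -1.000e-02] F [ 0.6 -0.5 -0.4] gap 47.5
rot [ 0.09 -0.04 -0.45]
```

```bash
python3 -m inch '[[4,[0.4,-1,0],[0,0,0]],[4,[0,-3,0],[0,0,0]],[4,[0,-4.5,0],[0,0,0]],[4,[0,-4.5,0],[0,0,0]],[4,[0,0,0],[0,0,0]]]'|grep force; python3 -c "
from h import *
gst();need([540.5,-340.6,160],-76.5)"
```

```text
ft_force: [0.4, 0.7, -4.7]
t 15.12 gauge xyz [-50.8  57.4 165.6] F gauge [ 0.4  0.6 -4.7] gap 47.4
t 15.12 pos [543.1 104.5 165.6] shift cm [ 3.11  0.59 44.4 ] F [ 0.4  0.7 -4.7] gap 47.4
rot [ 0.02 -9.83  0.43]
```

```bash
python3 -m inch '[[4,[0.2,0,3],[0,0,0]],[4,[0.4,0,5],[0,0,0]],[4,[0.4,0,5],[0,0,0]],[4,[0.4,0,5],[0,0,0]],[4,[0.4,0,5],[0,0,0]],[4,[0.4,0,5],[0,0,0]],[4,[0.4,0,5],[0,0,0]],[4,[0.4,0,4],[0,-3,0]],[4,[0,0,3],[0,-3,0]],[4,[0,0,2],[0,-3,0]],[4,[0,0,0],[0,-1,0]],[4,[0,0,0],[0,0,0]]]'|grep force; python3 -c "
from h import *
gst();need([540.5,-340.6,120],-76.5)"
```

```text
ft_force: [-0.2, -0.2, -4.2]
t 16.62 gauge xyz [ -98.4 -364.6  136.5] F gauge [-0.2 -0.2 -4.2] gap 47.4
t 16.62 pos [ 522.9 -319.7  136.5] shift cm [-1.28  1.49  2.52] F [-0.2 -0.2 -4.2] gap 47.4
rot [1.96 0.77 3.28]
```

```bash
python3 -m inch '[[4,[-0.7,0,1.2],[1,0.4,1.6]],[4,[-0.6,0,1.2],[1,0.3,1.6]],[4,[0,0,0],[0,0,0]],[4,[0,0,0],[0,0,0]]]'|grep force; python3 -c "
from h import *
gst();need([540.5,-340.6,27],-76.5)
d=snapshot('wrist');cv2.imwrite('pics/w3.png',cv2.cvtColor(d['pixels'],cv2.COLOR_RGB2BGR))"
```

```text
ft_force: [-0.5, -0.2, -4.4]
t 17.12 gauge xyz [ -79.5 -383.3  134.8] F gauge [-0.5 -0.2 -4.4] gap 47.3
t 17.12 pos [ 542.9 -337.2  134.8] shift cm [ 0.33 10.78  0.27] F [-0.5 -0.2 -4.4] gap 47.3
rot [-0.02  0.24 -0.11]
```

View pics/w3.png

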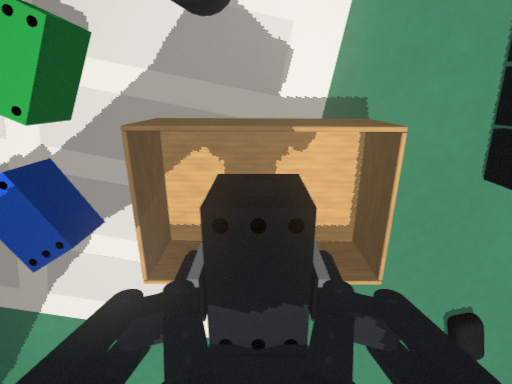

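Block is held straight, aligned and centred over the carton (carton rim 125–405 px, block 205–315). Lowering.

```bash
python3 -m inch '[[4,[0.2,2,0.2],[0,0,0]],[4,[0.2,2,0],[0,0,0]],[4,[0,2,0],[0,0,0]],[4,[0,0,0],[0,0,0]]]'|grep force; python3 -c "
from h import *
need([540.5,-340.6,27],-76.5)"
```

```text
ft_force: [-1.2, 0.3, -5.4]
t 17.68 pos [ 540.4 -339.8   74.7] shift cm [0.03 4.77 0.07] F [-1.2  0.3 -5.4] gap 47.1
rot [-0.1  0.3 -0.2]
```

```bash
python3 -m inch '[[4,[0,1.5,0],[0,0,0]],[4,[0,1.2,0],[0,0.3,0]],[4,[0,0.6,0],[0,0,0]],[4,[0,0,0],[0,0,0]]]'|grep force; python3 -c "
from h import *
need([540.5,-340.6,27],-76.5)"
```

```text
ft_force: [1.0, 0.3, -4.9]
t 18.18 pos [ 542.2 -340.4   41.5] shift cm [ 0.18  1.45 -0.02] F [ 1.   0.3 -4.9] gap 47.5
rot [-0.24 -0.01 -0.36]
```

```bash
python3 -m inch '[[4,[0,0.5,0],[0,0,-0.3]],[4,[0,0.4,0],[0,0,0]],[4,[0,0.2,0],[0,0,0]],[4,[0,0,0],[0,0,0]]]'|grep force; python3 -c "
from h import *
need([540.5,-340.6,27],-76.5)"
```

```text
ft_force: [-0.8, 0.6, -4.4]
t 18.68 pos [ 543.1 -340.8   30.7] shift cm [ 0.25  0.37 -0.08] F [-0.8  0.6 -4.4] gap 47.4
rot [-0.32 -0.01 -0.13]
```

```bash
python3 -m inch '[[4,[0,0.15,0],[0,0,0]],[4,[0,0.1,0],[0,0,0]]]'|grep -E 'force|pos';python3 -m inch '[[4,[0,0.1,0],[0,0,0]],[4,[0,0,0],[0,0,0]]]'|grep -E 'force|pos'
```

```text
position: [543.3, -341.0, 28.4]
ft_force: [-0.2, -0.2, -5.3]
position: [543.3, -341.0, 27.3]
ft_force: [-0.6, -1.0, -5.0]
```

```bash
python3 -m inch '[[4,[0,0.1,0],[0,0,0]],[4,[0,0.05,0],[0,0,0]]]'|grep -E 'force|pos';python3 -m inch '[[4,[0,0.1,0],[0,0,0]]]'|grep -E 'force|pos'
```

```text
position: [543.4, -341.1, 26.8]
ft_force: [-1.4, 0.8, -0.1]
position: [543.4, -341.1, 26.8]
ft_force: [-2.8, 1.7, 6.0]
```

```bash
python3 -m inch '[[6.3,[0,0,0],[0,0,0]],[6.3,[0,0,0],[0,0,0]],[6.3,[0,0,0],[0,0,0]],[6.3,[0,-1,0],[0,0,0]],[6.3,[0,-2,0],[0,0,0]],[6.3,[0,-4,0],[0,0,0]],[6.3,[0,-5,0],[0,0,0]],[6.3,[0,-3,0],[0,0,0]],[6.3,[0,0,0],[0,0,0]]]'|grep force; python3 -c "
from h import *
need(gp(30,-58,160),-86.3)
d=snapshot('wrist');cv2.imwrite('pics/w4.png',cv2.cvtColor(d['pixels'],cv2.COLOR_RGB2BGR))"
```

```text
ft_force: [1.1, -0.2, -0.1]
t 20.68 pos [ 545.2 -341.6  185.8] shift cm [-16.17   2.33 -30.72] F [ 1.1 -0.2 -0.1] gap 62.6
rot [-0.72  9.78 -0.66]
```

View pics/w4.png

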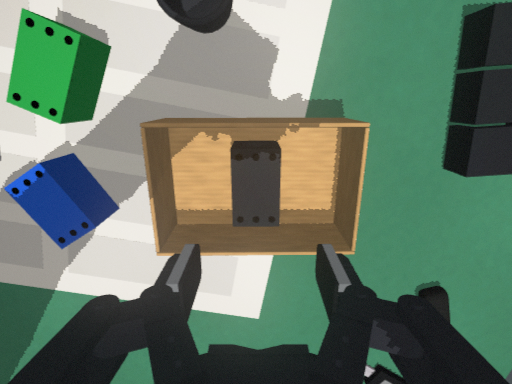

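The block lies flat in the carton at (256,185). Now for the right block.

```bash
python3 -m inch '[[6.5,[-2.3,0,-4.3],[0,0,0]],[6.5,[-2.3,0.3,-4.3],[0,0,0]],[6.5,[-2.3,0.3,-4.3],[0,0,0]],[6.5,[-2.3,0.3,-4.3],[0,0,0]],[6.5,[-2.3,0.3,-4.3],[0,0,0]],[6.5,[-2.3,0.3,-4.3],[0,0,0]],[6.5,[-1.5,0,-3],[0,4,0]],[6.5,[0,0,0],[0,4,0]],[6.5,[0,0,0],[0,2,0]],[6.5,[0,0,0],[0,0,0]]]'|grep force; python3 -c "
from h import *
need(gp(30,-58.5,100),-86.3)"
```

```text
ft_force: [0.4, 0.3, -0.3]
t 21.98 pos [619.3 -15.6 149.1] shift cm [-1.33  4.88 -0.92] F [ 0.4  0.3 -0.3] gap 65.0
rot [-0.27 -0.63  1.11]
```

```bash
python3 -m inch '[[6.5,[-0.8,0,-0.5],[-0.3,-0.6,1.1]],[6.5,[-0.5,1.5,-0.4],[0,0,0]],[6.5,[0,2,0],[0,0,0]],[6.5,[0,1.2,0],[0,0,0]],[6.5,[0,0,0],[0,0,0]]]'|grep force; python3 -c "
from h import *
need(gp(30,-58.5,33),-86.3)"
```

```text
ft_force: [-0.6, 1.1, -0.6]
t 22.6 pos [632.5  -7.1  98. ] shift cm [ 0.12  6.5  -0.12] F [-0.6  1.1 -0.6] gap 65.1
rot [ 0.04 -0.11 -0.  ]
```

```bash
python3 -m inch '[[6.5,[0.1,1.5,-0.1],[0,0,0]],[6.5,[0,2,0],[0,0,0]],[6.5,[0,1.5,0],[0,0,0]],[6.5,[0,0.5,0],[0,0,0]],[6.5,[0,0,0],[0,0,0]]]'|grep force; python3 -c "
from h import *
need(gp(30,-58.5,33),-86.3)"
```

```text
ft_force: [-0.1, -0.3, 0.3]
t 23.23 pos [632.5  -5.9  40.9] shift cm [ 0.13  0.79 -0.01] F [-0.1 -0.3  0.3] gap 65.4
rot [ 0.05 -0.11 -0.15]
```

```bash
python3 -m inch '[[6.5,[0.1,0.4,0],[0,0,0]],[6.5,[0,0.2,0],[0,0,0]],[4,[0,0,0],[0,0,0]],[4,[0,0,0],[0,0,0]],[4,[0,0,0],[0,0,0]],[4,[0,0,0],[0,0,0]]]' 45|grep -E 'force|gap'; python3 -c "
from h import *
gst()";python3 -m inch '[[4,[0.5,0,0],[0,0,0]],[4,[0.7,0,0],[0,0,0]],[4,[0.7,0,0],[0,0,0]]]'|grep force; python3 -c "
from h import *
gst()"
```

```text
ft_force: [-0.6, -0.8, -0.7]
finger_gap: 47.6
t 23.98 gauge xyz [ 31.2 -58.9  36.1] F gauge [-0.7 -0.7 -0.7] gap 47.6
ft_force: [1.3, -0.3, -1.7]
t 24.35 gauge xyz [ 12.9 -58.6  36.2] F gauge [ 1.3 -0.4 -1.7] gap 47.4
```

```bash
python3 -m inch '[[4,[0.8,0,0],[0,0,0]],[4,[0.8,0,0],[0,0,0]],[4,[0.8,0,0],[0,0,0]],[4,[0.8,0,0],[0,0,0]],[4,[0.6,0,0],[0,0,0]],[4,[0,0,0],[0,0,0]]]'|grep force; python3 -c "
from h import *
gst()"
```

```text
ft_force: [0.0, -0.6, -0.8]
t 25.1 gauge xyz [-29.1 -58.6  36.1] F gauge [-0.  -0.6 -0.8] gap 47.5
```

```bash
python3 -m inch '[[4,[0.8,0,0],[0,0,0]],[4,[0.3,-1,0],[0,0,0]],[4,[0,-3,0],[0,0,0]],[4,[0,-4.5,0],[0,0,0]],[4,[0,-4.5,0],[0,0,0]],[4,[0,0,0],[0,0,0]]]'|grep force; python3 -c "
from h import *
gst();need([531,324,165],-77.5)"
```

```text
ft_force: [-0.0, -0.1, -3.4]
t 25.85 gauge xyz [-46.6 -58.6 168.2] F gauge [-0.  -0.1 -3.4] gap 47.4
t 25.85 pos [554.8 -10.9 168.2] shift cm [  0.27   0.35 -33.58] F [-0.  -0.1 -3.4] gap 47.4
rot [ 0.06 -8.9   0.19]
```

```bash
python3 -m inch '[[4,[0,0,-3],[0,0,0]],[4,[0,0,-5],[0,0,0]],[4,[0,0,-5],[0,0,0]],[4,[0,0,-5],[0,0,0]],[4,[0,0,-5],[0,0,0]],[4,[0,0,-5],[0,-3,0]],[4,[0,0,-3],[0,-3,0]],[4,[0,0,-1],[0,-2.5,0]],[4,[0,0,0],[0,0,0]],[4,[0,0,0],[0,0,0]]]'|grep force; python3 -c "
from h import *
need([531,324,120],-77.5)"
```

```text
ft_force: [0.1, -0.0, -3.5]
t 27.1 pos [519.6 306.5 151.7] shift cm [-1.6   3.09 -1.51] F [ 0.1 -0.  -3.5] gap 47.1
rot [-0.58 -0.62  2.29]
```

```bash
python3 -m inch '[[4,[-0.8,0,-0.7],[-0.6,-0.6,1.2]],[4,[-0.8,1,-0.7],[0,0,1.1]],[4,[0,1.8,0],[0,0,0]],[4,[0,0,0],[0,0,0]],[4,[0,0,0],[0,0,0]]]'|grep force; python3 -c "
from h import *
need([531,324,28],-77.5)
d=snapshot('wrist');cv2.imwrite('pics/w5.png',cv2.cvtColor(d['pixels'],cv2.COLOR_RGB2BGR))"
```

```text
ft_force: [-0.2, 0.2, -3.2]
t 27.73 pos [535.7 321.  122.1] shift cm [ 0.45  9.4  -0.39] F [-0.2  0.2 -3.2] gap 47.1
rot [-0.03 -0.39 -0.32]
```

View pics/w5.png

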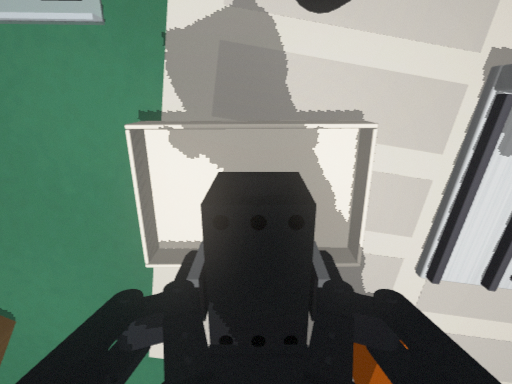

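Centred and aligned over the tray (rim 125–375 px, block 205–315). Lowering.

```bash
python3 -m inch '[[4,[0.3,1.5,-0.3],[0,-0.4,-0.3]],[4,[0.2,2,0],[0,0,0]],[4,[0,2,0],[0,0,0]],[4,[0,1,0],[0,0,0]],[4,[0,0,0],[0,0,0]]]'|grep force; python3 -c "
from h import *
need([531,324,28],-77.5)"
```

```text
ft_force: [0.4, -0.8, -3.9]
t 28.4 pos [529.7 324.3  54.4] shift cm [-0.12  2.64  0.06] F [ 0.4 -0.8 -3.9] gap 47.4
rot [ 0.05  0.11 -0.06]
```

```bash
python3 -m inch '[[4,[0,0.8,0],[0,0,0]],[4,[0,0.6,0],[0,0,0]],[4,[0,0.4,0],[0,0,0]],[4,[0,0,0],[0,0,0]]]'|grep force; python3 -c "
from h import *
need([531,324,28],-77.5)"
```

```text
ft_force: [-0.6, -0.1, -3.6]
t 28.9 pos [530.9 325.1  36.8] shift cm [0.02 0.88 0.11] F [-0.6 -0.1 -3.6] gap 47.3
rot [ 0.13  0.11 -0.25]
```

```bash
python3 -m inch '[[4,[0,0.3,0],[0,0,-0.2]],[4,[0,0.2,0],[0,0,0]],[4,[0,0.1,0],[0,0,0]],[4,[0,0,0],[0,0,0]]]'|grep -E 'pos|force'; python3 -m inch '[[4,[0,0.1,0],[0,0,0]],[4,[0,0.05,0],[0,0,0]]]'|grep -E 'pos|force'
```

```text
position: [531.4, 325.3, 30.9]
ft_force: [0.2, 0.1, -4.0]
position: [531.5, 325.4, 29.5]
ft_force: [0.8, -0.0, -3.4]
```

```bash
python3 -m inch '[[4,[0,0.1,0],[0,0,0]],[4,[0,0.05,0],[0,0,0]]]'|grep -E 'pos|force'; python3 -m inch '[[4,[0,0.1,0],[0,0,0]]]'|grep -E 'pos|force'
```

```text
position: [531.5, 325.4, 28.2]
ft_force: [-0.9, -0.3, 0.1]
position: [531.4, 325.5, 28.1]
ft_force: [-3.6, -2.0, 7.0]
```

Touched down at 28.1 mm, as predicted. Releasing and lifting away.

```bash
python3 -m inch '[[6.3,[0,0,0],[0,0,0]],[6.3,[0,0,0],[0,0,0]],[6.3,[0,0,0],[0,0,0]],[6.3,[0,-1,0],[0,0,0]],[6.3,[0,-2,0],[0,0,0]],[6.3,[0,-4,0],[0,0,0]],[6.3,[0,-5,0],[0,0,0]],[6.3,[0,-3,0],[0,0,0]],[6.3,[0,0,0],[0,0,0]],[6.3,[0,0,0],[0,0,0]]]'|grep -E 'force|pos'; python3 -c "
from h import *
o=[]
for n in('wrist','side'):
  d=snapshot(n);o.append(cv2.resize(cv2.cvtColor(d['pixels'],cv2.COLOR_RGB2BGR),(400,300)) if n=='wrist' else cv2.cvtColor(d['pixels'],cv2.COLOR_RGB2BGR)[100:400,120:440])
h=min(q.shape[0] for q in o)
cv2.imwrite('pics/end.png',np.hstack([q[:h] for q in o]))"
```

```text
position: [532.7, 325.8, 186.4]
ft_force: [0.8, 0.1, -0.9]
```

View pics/end.png

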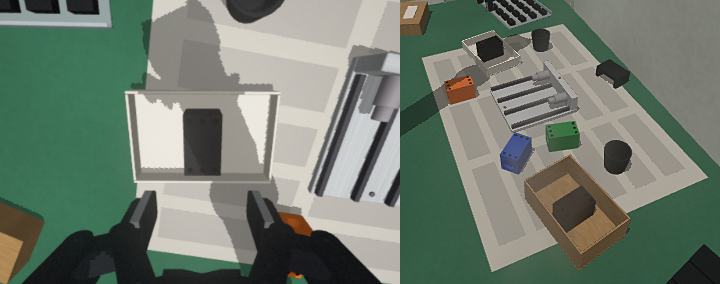

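The final view shows one block flat in the tray (203,140), one flat in the carton (575,208), an empty gauge and the cups standing.

```bash
python3 -c "
from rig import finish_job,state
print(finish_job(),state()['time_s'])"
```

```text
the job is handed in; nothing more can be done
the job is handed in; nothing more can be done
```

The job is done and handed in after about 30 s of robot time. The right-lane block went fully home and is now in the white tray. The left-lane block stopped short and is now in the carton.

- **Pushing:** The right block stopped at the end wall. The left one stopped about 37 mm shorter, as expected for the small bore. Push forces read between moves stayed below about 10 N. Both blocks stayed on the pins until both were tested, and a top picture confirmed the result.
- **Taking off and placing:** I drew each block straight back off its pin, lifted it and set it down at the expected height, with 6–7 N of contact force before release.
- **Last checks:** The final wrist and side pictures show both blocks flat and upright in the right containers, the gauge empty, both cups standing and the gripper clear. No check failed. The blocks' starting positions measured about 28–30 mm short of the pin tips, against 25 mm at most in the task. I put that down to measuring error, and it had no effect.

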